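# Close the guide plate over a carved cake mould and hold the depth probe in its guide

### The job

A carved cake mould lies loaded in the checking fixture: first swing the blue hinged guide plate down until it is fully shut over the mould. Then take the depth probe out of its wooden stand by its black head and lower its steel rod upright through the brass guide in the plate, without the probe ever touching the guide, the fixture or the mould, until the guide's top rim is level with the middle of the red band on the rod. Finish while still holding the probe still there, centred in the guide's hole; leave the mould and everything else on the bench where it is.

Things in the scene. Friction and masses are not known exactly. Their poses are not given: they have to be found in the camera images.
- fixture: Fixed checking fixture: dark steel base 170 x 150 x 12 mm with aluminium side walls (150 long, 12 thick, tops 68 mm above the bench) and a rear wall, open at the front. Origin: centre of the base's underside, on the bench. z up; its x axis points from the open front to the hinge at the rear, y along the hinge. Carries the guide plate.
- guide_plate (a joint): Angle (rad) of the blue guide plate: 0 = fully shut, flat on the side walls; grows as its free front edge rises, up to 1.35. Starts open at 0.75 to 1.25 and stays where left (stiff friction hinge; a push of 1 to 4 N at the free edge moves it). Plate 165 mm long from hinge axis to free edge, 150 wide, 10 thick; shut, its top is 78 mm above the bench.
- guide_hinge (a point): Point on the hinge axis of the guide plate, in the middle of its width, level with the plate's underside (68 mm above the bench); its axes turn with the plate and equal the fixture's when shut. The plate extends from here along this point's -x and is 10 mm thick towards +z.
- guide_strip (a point): Middle of the yellow strip (22 x 130 mm) painted on the plate's top face along its free edge, 150 mm from the hinge axis: the place to push. The top face looks away from the robot while the plate is open; shut fingers can push it over and down from behind.
- guide_mouth (a point): Centre of the top rim of the brass guide, a tube in the plate 80 mm from the hinge axis: bore 22 mm, outside 36 mm, 20 mm long, rising 10 mm above the plate. z along the hole, out of the top. With the plate shut the rim lies 88 mm above the bench, above the centre of the mould's hollow.
- mould: Pale wooden cake mould lying in the fixture, loose, 0.35 kg: block 110 x 116 x 45 mm with a handle reaching 95 mm out of the fixture's front. Origin: centre of the block's underside, 12 mm above the bench. Its top is 57 mm above the bench; the round hollow in it is 76 mm across and 25 mm deep (floor 32 mm above the bench, with low carved bumps up to 36 mm).
- probe: Depth probe, 0.12 kg, upright in its wooden stand. Origin: on its axis, underside of its steel collar (32 mm across, 6 mm thick), which rests on the stand's top. z up along the axis. Above the collar a black head, square 24 x 24 mm, from 6 to 61 mm above the origin, sides along the probe's x and y, to grip it by. Below the collar a steel rod 10 mm across, 105 mm long, with a red band 10 mm tall.
- probe_tip (a point): Centre of the rod's flat lower end, 105 mm below the probe's origin.
- probe_band (a point): Middle of the red band, on the probe's axis, 61 mm below its origin and 44 mm above the tip. With this point at the guide's rim the tip hangs 44 mm above the bench, inside the hollow, 12 mm over its floor.
- stand: Fixed dark wooden block 70 x 70 x 115 mm with an 18 mm hole down its middle in which the probe's rod hangs freely. Origin: centre of its underside. It stands left or right of the fixture.
- tea_tin: Round tin, 72 mm across, 100 mm tall, standing on the other side of the fixture from the stand. Origin: centre of the underside. Leave it alone.
- red_mould: Red cake mould of the same shape as the pale one, lying on the bench. Leave it alone.
- gouge: Carving gouge with a wooden handle, 225 mm long, lying. Leave it alone.
- brush: Hand brush lying on the bench. Leave it alone.
- mallet: Wooden hammer lying on the bench. Leave it alone.
- water_bottle: Green bottle, 64 mm across, 190 mm tall, standing. Leave it alone.
There are look-alikes about, which are no part of the job. What is shaped like the probe but green, pink or purple is not meant.

How it is judged:
By the outcome, as a careful person would: the job done as asked, in the order asked, and still so for the second after the job is handed in, while the arm keeps its last pose, push and grip.
It also fails if it takes over 61 s, if anything falls off the work surface, if the arm or the gripper's body presses on something with over 40 N, if the wrist force passes 120 N, or if a joint passes its speed limit or range.

### The arm

A 6-joint arm with a two-finger parallel gripper is mounted at the origin on the work surface. World frame = base frame: x ahead of the robot, y to its left, z up, the work surface at z = 0. Lengths are in mm, angles in rad, forces in N, time in s.
With the tool pointing down it reaches from about 400 to 925 mm from the base axis. Payload 12.5 kg.
Tool frame: the origin (TCP) lies at the centre of the arm's flange, where the gripper is bolted on; the fingertips stand 190 mm ahead of it and the grasp point (between the pads) lies 171 mm ahead of it; z points along the fingers, y is the line along which they close (so a half turn about z gives the same grasp; the last joint's range is limited). The gripper opens to 95 mm and grips with 3 to 60 N. Pads are 20 mm wide; open, the fingers measure 119 mm over their backs; the gripper's body (75 mm by 180 mm) begins 59 mm behind the grasp point.
Start: joints at [-1.238, 0.491, 1.559, -0, 1.092, -0.106], TCP at [265.552, -565.78, 404.761] pointing down, gripper open.
Joint ranges: [-3.1, 3.1], [-0.84, 2.19], [0.05, 2.79], [-1.13, 4.28], [0.06, 2.93], [-2.69, 2.69]. Speed limits (rad/s): [2.22, 2.22, 2.79, 3.14, 3.14, 3.14].

### API

Orientations are given as [roll, pitch, yaw] about the fixed x, y, z axes, in that order (R = Rz(yaw) Ry(pitch) Rx(roll)).
In Python, from cell import env, read_camera, search_frame, cut_out gives the robot as it stands. The module is installed in compiled form; this text tells all that it offers.
- The arm moves only by the tool move_arm, never from a script. Its argument "commands" is a list of rows, each a list of 3 entries, a list of its own where there are three numbers: the shift along the world's x, y, z normalised to -1 to 1, where 1 is 0.03 m, then the turn about the world's z normalised to -1 to 1, where 1 is 0.08 rad, then the opening, from -1 (shut) to 1 (fully open), so that 0 is half open. A call has 1 to 20 rows; each row shifts and turns the commanded pose from where the row before left it; what a row does not reach is not made up. A row lasts 1/12 s, in which the tool goes at most 41.7 mm and 7.16 degrees, less where a joint would pass 70% of its speed; a pose out of reach is approached as far as the arm can. A call with a number of a shift or a turn outside -1 to 1 is refused whole. A call with a gripper value outside its range is refused whole. The fingers move at their own pace and stop on an object; the grip force is fixed at half the most. Time passes only in rows, so rows that do not move let the fingers close. It gives the time, the measured TCP pose, the force, the opening and the grip force at its end, in the units of the state.
- env.state(): the state, without advancing time (a new reading comes with each control period).
- read_camera(name): name is "scene" or "side" or "wrist"; returns a dict with "image" (480x640x3 uint8, red, green, blue), "fx", "fy", "cx", "cy" (pixels), "rvec" (rotation vector, rad) and "tvec" (3), from world to camera coordinates, as OpenCV has them. Camera axes: x right, y down, z forward; pixel columns grow to the right and rows downward; lengths in mm; the calibration is good to about 2 mm. A picture is of the moment at which its call begins. There is no depth.
- env.job_done(): hands the job in; it is judged then, once.
Trained networks look in a picture, given as the dict that the camera call returned (one of the last four; its "shot" number tells which), for a name from the list of things; names that differ only in an ending like _2 or _b are one class to them, and where a whole thing is asked for, a point or a joint stands for the part that bears it (a point fixed in the world has none). Each returns a list of dicts, best first, with "confidence" (0 to 1); they miss things now and then, are a little off and sometimes report something else, mostly with a low value. They report only what shows in the picture. A call takes as long as a camera call. They do not tell look-alikes from the thing itself.
- search_frame(thing, picture): "at" ([column, row] in pixels, amid what is visible of it).
- cut_out(thing, picture): "region" (480x640 bool, what is visible of it) and "at" ([column, row] in pixels, amid what is visible of it).
The state is a dict: "t": time; "joints": joint angles; "qvel": joint speeds; "tau": joint torques, N m; "eef_pos": TCP position; "tcp_rot": TCP orientation; "ft_force": force on the tool from outside, world axes, zero at the start; "moment": the same for the moment, N m; "opening": opening from 0.0 (shut) to 1.0 (fully open); "grip_force": force on a finger pad.
Only numpy, scipy, OpenCV 4.12 (cv2) and the standard library are available. Lean on these libraries where they do the work, as an engineer would, in place of code of your own. Each camera call takes 0.05 s, during which the arm holds its last target. There are 200 camera calls.

## Working session

There is one attempt and no reset: what is moved stays moved. The work goes in short steps, Python scripts to look and compute and a tool call to move; the robot and the scene stay as the last step left them, time stands still between calls to the robot, and variables do not carry over. Pictures are saved under pics/ and viewed, at most 10 in all, crops included, and the job is handed in when it is done.

Besides the shell and the picture viewer there is one more tool, called after "Call:" as name(argument=value, ...), one argument or row to a line, values as JSON. move_arm: Moves the arm, as the interface text tells. Its arguments: {"type":"object","properties":{"commands":{"type":"array","items":{"type":"array"}}},"required":["commands"]}

```bash
mkdir -p pics; cat > h.py <<'E'
import numpy as np, cv2
from cell import env, read_camera, search_frame, cut_out
def P(c):
    R=cv2.Rodrigues(np.array(c["rvec"],float))[0]; t=np.array(c["tvec"],float).reshape(3)
    K=np.array([[c["fx"],0,c["cx"]],[0,c["fy"],c["cy"]],[0,0,1.]])
    return K,R,t
def proj(c,X):
    K,R,t=P(c); q=(R@np.atleast_2d(X).T).T+t; q=q@K.T; return q[:,:2]/q[:,2:]
def ray(c,uv):
    K,R,t=P(c); d=R.T@np.linalg.inv(K)@np.array([uv[0],uv[1],1.]); return -R.T@t, d/np.linalg.norm(d)
def onz(c,uv,z):
    o,d=ray(c,uv); return o+d*(z-o[2])/d[2]
def tri(obs):
    A=np.zeros((3,3));b=np.zeros(3)
    for c,uv in obs:
        o,d=ray(c,uv);M=np.eye(3)-np.outer(d,d);A+=M;b+=M@o
    X=np.linalg.solve(A,b); return X,[np.linalg.norm(proj(c,X)[0]-uv) for c,uv in obs]
def save(n,im): cv2.imwrite("pics/"+n+".png",im[:,:,::-1])
E
python3 - <<'E'
from h import *
s=env.state();print(s["t"],s["opening"],s["tcp_rot"])
C={n:read_camera(n) for n in("scene","side")}
for n,c in C.items():
    save(n,c["image"]); print(n,"cam at",ray(c,(320,240))[0].round())
    for th in("fixture","guide_plate","guide_hinge","guide_strip","guide_mouth","probe","probe_band","probe_tip","stand","tea_tin","mould"):
        print(th,[(np.round(d["at"]).tolist(),round(d["confidence"],2)) for d in search_frame(th,c)][:4])
save("both",np.hstack([cv2.resize(c["image"],(400,300)) for c in C.values()]))
E
```

```text
0.0 1.002015413761182 [-3.14047303e+00 -1.15946378e-04  4.38840121e-01]
scene cam at [1079.  886.  905.]
fixture [([343.0, 261.0], 0.6)]
guide_plate [([340.0, 247.0], 0.76)]
guide_hinge [([339.0, 244.0], 0.58)]
guide_strip [([340.0, 246.0], 0.85)]
guide_mouth [([342.0, 246.0], 0.85)]
probe [([399.0, 311.0], 0.97), ([446.0, 335.0], 0.91), ([420.0, 263.0], 0.61), ([436.0, 292.0], 0.6)]
probe_band [([470.0, 284.0], 0.83), ([422.0, 263.0], 0.7), ([434.0, 291.0], 0.66), ([400.0, 313.0], 0.62)]
probe_tip [([422.0, 263.0], 0.88), ([437.0, 292.0], 0.84), ([397.0, 313.0], 0.8), ([444.0, 334.0], 0.7)]
stand [([427.0, 316.0], 0.68)]
tea_tin [([299.0, 194.0], 0.84)]
mould [([369.0, 267.0], 0.83)]
side cam at [ -282. -1131.  1032.]
fixture [([289.0, 243.0], 0.84)]
guide_plate [([236.0, 213.0], 0.43)]
guide_hinge []
guide_strip []
guide_mouth []
probe [([240.0, 213.0], 0.56), ([260.0, 181.0], 0.53), ([244.0, 202.0], 0.49)]
probe_band [([242.0, 205.0], 0.64), ([257.0, 180.0], 0.45)]
probe_tip [([258.0, 177.0], 0.64), ([241.0, 208.0], 0.52)]
stand [([242.0, 215.0], 0.55)]
tea_tin [([419.0, 289.0], 0.33)]
mould [([282.0, 236.0], 0.97)]
```

View pics/scene.png

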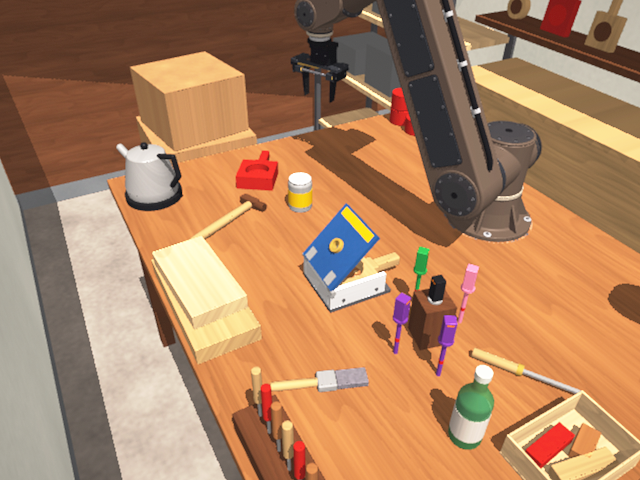

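View pics/side.png

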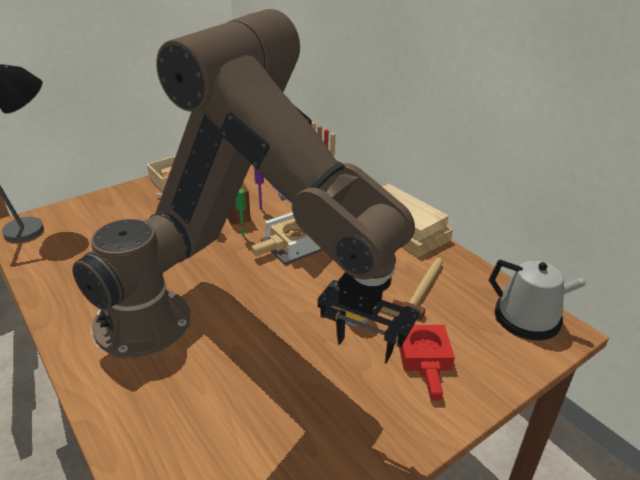

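Scene view: fixture with the blue plate open at (340,250), the stand with the black-headed probe at (437,290). The look-alikes are green (421,262), pink (470,280), and purple (401,310) and (447,333); the tin is at (299,192). The black head in the wooden stand fits the description. The side view is mostly blocked by the arm.

```bash
python3 - <<'E'
from h import *
c=read_camera("scene")
def f(n,uv,z): print(n,onz(c,uv,z).round(0))
f("probe head top",(438,279),176); f("collar",(436,299),118)
f("green top",(423,250),150);f("green bottom",(418,295),0);f("pink bottom",(460,325),0);f("purpleL bottom",(397,353),0);f("purpleR bot",(440,375),0)
f("fix corner front-left",(388,294),0);f("fix rear-left",(329,305),0)
f("tin",(299,210),0); f("mouth approx",(337,244),150); f("bottle",(468,440),0); f("handle",(397,258),30)
save("crop1",cv2.resize(c["image"][190:390,280:500],None,fx=3.5,fy=3,interpolation=2)[:600,:800])
w=read_camera("wrist"); o,d=ray(w,(320,240)); print("wrist",o,d,w["fx"]); print(P(w)[1])
print(env.state()["eef_pos"])
E
```

```text
probe head top [460. 294. 176.]
collar [456. 295. 118.]
green top [405. 178. 150.]
green bottom [393. 174.   0.]
pink bottom [369. 302.   0.]
purpleL bottom [547. 300.   0.]
purpleR bot [502. 392.   0.]
fix corner front-left [456. 135.   0.]
fix rear-left [603.  99.   0.]
tin [ 481. -295.    0.]
mouth approx [567.  65. 150.]
bottle [553. 537.   0.]
handle [378.  60.  30.]
wrist [ 339.6362143  -530.69759473  385.17064966] [-0.26934002 -0.12206508 -0.95527801] 332.6440301633648
[[ 4.25930966e-01 -9.04755554e-01 -4.46893690e-04]
 [-8.65773449e-01 -4.07722722e-01  2.90169806e-01]
 [-2.62714953e-01 -1.23205397e-01 -9.56975070e-01]]
[ 265.54960585 -565.79229141  404.77123657]
```

View pics/crop1.png

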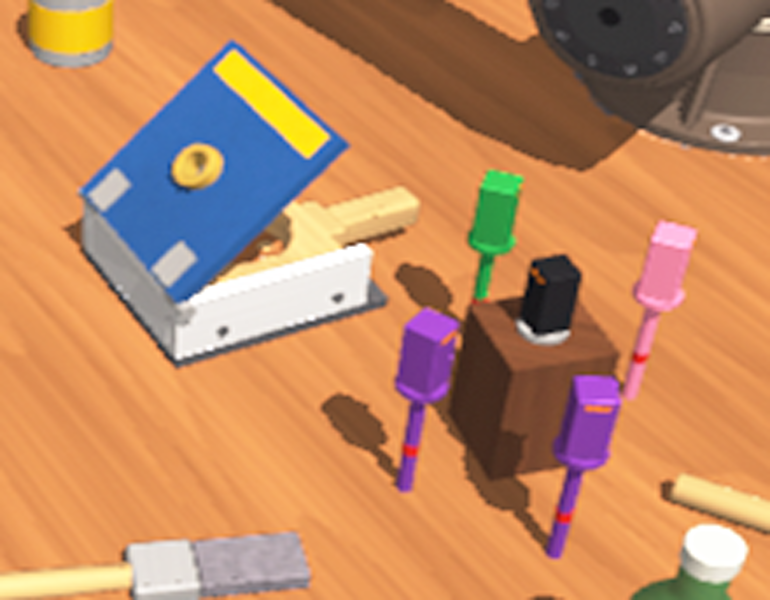

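The crop confirms it: the black-headed probe sits in the wooden stand at about (458,294), and the look-alikes stand free around it. I'll bring the wrist camera over the fixture.

Call:
move_arm(
  commands=[
    [[0.6,0.95,0.95],-0.7,-1],
    [[0.6,0.95,0.95],-0.7,-1],
    [[0.6,0.95,0.95],-0.7,-1],
    [[0.6,0.95,0.95],-0.7,-1],
    [[0.6,0.95,0],-0.7,-1],
    [[0.6,0.95,0],-0.7,-1],
    [[0.6,0.95,0],-0.7,-1],
    [[0.6,0.95,0],-0.7,-1],
    [[0.6,0.95,0],-0.7,-1],
    [[0.6,0.95,0],-0.7,-1],
    [[0.6,0.95,0],-0.7,-1],
    [[0.6,0.95,0],-0.7,-1],
    [[0.6,0.95,0],0,-1],
    [[0.6,0.95,0],0,-1],
    [[0.6,0.95,0],0,-1],
    [[0.6,0.95,0],0,-1],
    [[0.6,0.95,0],0,-1],
    [[0.6,0.95,0],0,-1],
    [[0.6,0.95,0],0,-1],
    [[0.6,0.95,0],0,-1],
  ],
)

```text
t: 2.97
eef_pos: [622.1, -0.5, 512.4]
tcp_rot: [3.141, -0.0, -0.233]
ft_force: [0.5, -0.5, 0.2]
opening: 0.005
grip_force: 0.0
```

```bash
python3 - <<'E'
from h import *
C={n:read_camera(n) for n in("wrist","side","scene")}
for n,c in C.items():
    np.savez("shot_"+n+".npz",image=c["image"],**{k:c[k] for k in("fx","fy","cx","cy","rvec","tvec")})
    for th in("guide_strip","guide_mouth","guide_hinge","probe","mould"):
        print(n,th,[(np.round(d["at"]).tolist(),round(d["confidence"],2)) for d in search_frame(th,c)][:4])
save("w2",C["wrist"]["image"]); print(env.state()["eef_pos"],env.state()["tcp_rot"])
E
```

```text
wrist guide_strip [([286.0, 260.0], 0.78)]
wrist guide_mouth []
wrist guide_hinge [([289.0, 261.0], 0.83)]
wrist probe [([134.0, 387.0], 0.91), ([218.0, 386.0], 0.91), ([112.0, 320.0], 0.82), ([188.0, 386.0], 0.74)]
wrist mould [([103.0, 177.0], 0.52), ([294.0, 276.0], 0.41)]
side guide_strip [([304.0, 206.0], 0.58)]
side guide_mouth [([303.0, 206.0], 0.57)]
side guide_hinge [([302.0, 207.0], 0.68)]
side probe [([211.0, 195.0], 0.82), ([260.0, 176.0], 0.67), ([243.0, 200.0], 0.56), ([235.0, 164.0], 0.55)]
side mould [([286.0, 236.0], 0.72), ([232.0, 177.0], 0.49), ([356.0, 304.0], 0.49)]
scene guide_strip [([341.0, 245.0], 0.9)]
scene guide_mouth [([341.0, 246.0], 0.94), ([436.0, 293.0], 0.58)]
scene guide_hinge [([338.0, 245.0], 0.87), ([436.0, 294.0], 0.58)]
scene probe [([401.0, 314.0], 0.88), ([419.0, 265.0], 0.87), ([435.0, 291.0], 0.82), ([236.0, 215.0], 0.66)]
scene mould [([369.0, 266.0], 0.64), ([297.0, 192.0], 0.41)]
[621.48959242  -2.22021804 512.38406032] [ 3.14152835e+00 -3.21905041e-05 -2.33261116e-01]
```

View pics/w2.png

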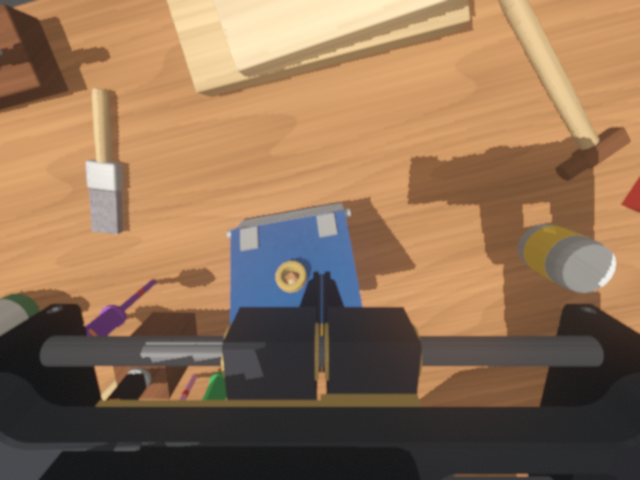

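The wrist view shows the plate (232–362, 205–320) with the brass guide at (290,275), and the stand and probes at lower left, partly hidden by the gripper. I'll fit the hinge pose and angle from both views.

```bash
cat > fit.py <<'E'
from h import *
from scipy.optimize import least_squares
def load(n): return dict(np.load(n))
def pt(p,a,b,n):
    hx,hy,y,th=p; x=-a*np.cos(th)+n*np.sin(th); z=a*np.sin(th)+n*np.cos(th)
    return np.array([hx+x*np.cos(y)-b*np.sin(y),hy+x*np.sin(y)+b*np.cos(y),68+z])
E
python3 - <<'E'
from fit import *
s,w=load("shot_scene.npz"),load("shot_wrist.npz")
def cent(im,box,f):
    x0,y0,x1,y1=box;h=cv2.cvtColor(im,cv2.COLOR_RGB2HSV)[y0:y1,x0:x1].astype(int);m=f(h);v,u=np.nonzero(m);return np.array([u.mean()+x0,v.mean()+y0]),m.sum()
yel=lambda h:(h[...,0]>22)&(h[...,0]<34)&(h[...,1]>180)&(h[...,2]>120)
st,n=cent(s["image"],(335,195,380,245),yel);print("strip",st,n)
br=lambda h:(h[...,0]<35)&(h[...,1]>60)
m1,n1=cent(s["image"],(326,234,347,256),br);m2,n2=cent(w["image"],(272,258,309,295),br);print(m1,n1,m2,n2)
obs=[(s,-1,165,75,10,(379.7,238.7)),(s,1,165,-75,10,(346.6,204)),(s,0,150,0,10,st),(s,0,80,0,17,m1),(w,0,80,0,17,m2),
(s,0,0,75,10,(330,289.3)),(s,0,0,-75,10,(302.9,254))]
def res(p): return np.concatenate([proj(c,pt(p,a,b,n))[0]-uv for c,_,a,b,n,uv in obs])
r=least_squares(res,[630,30,-.24,.9],loss="soft_l1");print(r.x.round(3));print(r.fun.reshape(-1,2).round(1))
p=r.x;print("strip",pt(p,150,0,10).round(1),"mouth now",pt(p,80,0,20).round(1))
for th in np.linspace(p[3],0,7): print(round(th,2),pt([*p[:3],th],150,0,10).round(1))
print("mouth shut",pt([*p[:3],0],80,0,20).round(1))
E
```

```text
strip [357.17846154 224.27076923] 325
[335.82634731 245.03592814] 167 [290.70435967 275.98092643] 734
[ 6.22804e+02  3.45330e+01 -7.10000e-02  5.64000e-01]
[[-3.3  3.7]
 [-0.4  4.5]
 [-1.4  4.5]
 [-4.1  0.8]
 [ 9.7 -9.3]
 [-9.4 -1.1]
 [-7.9 -3.2]]
strip [501.7  43.1 156.7] mouth now [566.   38.6 127.7]
0.56 [501.7  43.1 156.7]
0.47 [493.9  43.7 144.9]
0.38 [487.3  44.1 132.4]
0.28 [481.9  44.5 119.4]
0.19 [477.7  44.8 105.9]
0.09 [474.8  45.   92. ]
0.0 [473.2  45.1  78. ]
mouth shut [543.   40.2  88. ]
```

```bash
python3 - <<'E'
from fit import *
s,w=load("shot_scene.npz"),load("shot_wrist.npz")
obs=[(s,165,75,10,(379.7,238.7)),(s,165,-75,10,(346.6,204)),(s,150,0,10,(357.2,224.3)),(s,80,0,17,(335.8,245)),
(s,0,75,10,(330,289.3)),(s,0,-75,10,(302.9,254))]
def res(p): return np.concatenate([proj(c,pt(p,a,b,n))[0]-uv for c,a,b,n,uv in obs])
for th in(.5,1.2):
  r=least_squares(res,[610,30,-.24,th]);print(r.cost,r.x.round(3));print(r.fun.reshape(-1,2).round(1).tolist())
for X in ([(pt(r.x,80,0,17))],): print(proj(w,X))
print("tcp proj in scene/wrist", proj(s,[[621.5,-2.2,512.4-190]]),proj(w,[[621.5,-2.2,512.4-190]]))
# base corners on bench
for uv in((330.9,311.3),(390.3,289.3)): print(onz(s,uv,0).round(1))
for uv in((232,234),(349,211)): print("wrist rear corner z~72",onz(w,uv,72).round(1))
print(ray(w,(320,240)))
E
```

```text
2.79680685548223 [ 6.07725e+02  5.02520e+01 -4.60000e-02  7.45000e-01]
[[-0.5, -1.2], [0.2, -0.2], [0.8, 0.4], [0.4, 0.4], [-0.1, 1.2], [-0.8, -0.8]]
2.7968068554809733 [ 6.07725e+02  5.02520e+01 -4.60000e-02  7.45000e-01]
[[-0.5, -1.2], [0.2, -0.2], [0.8, 0.4], [0.4, 0.4], [-0.1, 1.2], [-0.8, -0.8]]
[[289.28130879 275.30592592]]
tcp proj in scene/wrist [[301.59624684 171.48351414]] [[324.40264589 289.76955619]]
[610.1 119.5   0. ]
[441.1 124.1   0. ]
wrist rear corner z~72 [610.  123.3  72. ]
wrist rear corner z~72 [604.8 -33.1  72. ]
(array([701.78420367, -19.45695353, 492.8746482 ]), array([-0.28700466,  0.07229653, -0.95519712]))
```

Call:
move_arm(
  commands=[
    [[-0.7,0.38,-0.75],0,-1],
    [[-0.7,0.38,-0.75],0,-1],
    [[-0.7,0.38,-0.75],0,-1],
    [[-0.7,0.38,-0.75],0,-1],
    [[-0.7,0.38,-0.75],0,-1],
    [[-0.06,0,-0.5],0,-1],
    [[-0.06,0,-0.5],0,-1],
    [[-0.27,0,-0.33],0,-1],
    [[-0.27,0,-0.33],0,-1],
    [[-0.22,0.02,-0.32],0,-1],
    [[-0.22,0.02,-0.32],0,-1],
    [[-0.16,0,-0.33],0,-1],
    [[-0.16,0,-0.33],0,-1],
    [[-0.11,0,-0.36],0,-1],
    [[-0.11,0,-0.36],0,-1],
    [[-0.05,0.02,-0.25],0,-1],
    [[-0.05,0.02,-0.25],0,-1],
    [[0,0,0],0,-1],
  ],
)

```text
t: 5.37
eef_pos: [464.1, 57.3, 273.4]
tcp_rot: [3.141, 0.002, -0.233]
ft_force: [0.6, -0.5, -0.3]
opening: 0.002
grip_force: 0.0
```

Call:
move_arm(
  commands=[
    [[0,0,-0.07],0,-1],
    [[0,0,-0.07],0,-1],
    [[0,0,-0.06],0,-1],
    [[0,0,0],0,-1],
  ],
)

```text
t: 5.7
eef_pos: [464.4, 57.2, 268.5]
tcp_rot: [-3.142, -0.0, -0.233]
ft_force: [0.8, -0.7, -0.3]
opening: 0.003
grip_force: 0.0
```

Call:
move_arm(
  commands=[
    [[0,0,-0.05],0,-1],
    [[0,0,-0.04],0,-1],
    [[0,0,0],0,-1],
  ],
)

```text
t: 5.95
eef_pos: [464.2, 57.3, 268.0]
tcp_rot: [-3.141, -0.002, -0.233]
ft_force: [-8.5, -0.3, 36.3]
opening: 0.007
grip_force: 17.8
```

```bash
python3 - <<'E'
from h import *
c=read_camera("scene"); d=read_camera("side")
a=c["image"][180:330,270:410]; b=d["image"][170:320,220:360]
save("shut",np.hstack([cv2.resize(x,(400,428),interpolation=2) for x in(a,b)]))
E
```

```text
(no output)
```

View pics/shut.png

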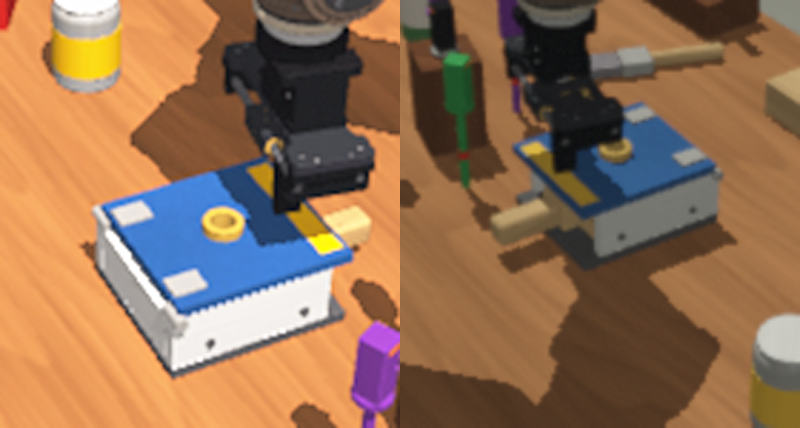

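The plate is fully shut: it sits flat on the side walls in both views, and contact is firm at tip height 78 mm. Next I'll raise the arm and measure the guide's mouth.

Call:
move_arm(
  commands=[
    [[0,0,0.8],0,-1],
    [[0,0,0.9],0,-1],
    [[0,0,0.9],0,-1],
    [[0,0,0.9],0,-1],
    [[0,0,0.9],0,-1],
    [[0,0,0.9],0,-1],
    [[0,0,0],0,-1],
    [[0,0,0],0,-1],
  ],
)

```text
t: 6.72
eef_pos: [464.1, 57.2, 425.9]
tcp_rot: [-3.141, -0.003, -0.233]
ft_force: [-0.8, 0.4, -0.8]
opening: 0.003
grip_force: 0.0
```

```bash
python3 - <<'E'
from h import *
for n in("wrist","scene"):
    c=read_camera(n)
    np.savez("s2_"+n+".npz",image=c["image"],**{k:c[k] for k in("fx","fy","cx","cy","rvec","tvec")})
    print(n,[(np.round(d["at"],1).tolist(),round(d["confidence"],2)) for d in search_frame("guide_mouth",c)][:3])
    print([(np.round(d["at"],1).tolist(),round(d["confidence"],2)) for d in search_frame("probe",c)][:6], proj(c,[[528,54,88]]))
    if n=="wrist": save("w3",c["image"])
E
```

```text
wrist [([310.0, 149.5], 0.85)]
[([78.3, 298.3], 0.95), ([120.4, 377.5], 0.83), ([30.4, 250.7], 0.74), ([198.4, 309.5], 0.59)] [[309.22302589 159.40936847]]
scene [([346.9, 262.7], 0.68)]
[([420.9, 262.1], 0.8), ([397.1, 312.6], 0.74), ([468.2, 281.9], 0.74), ([438.3, 290.7], 0.71)] [[347.52626147 256.93799855]]
```

View pics/w3.png

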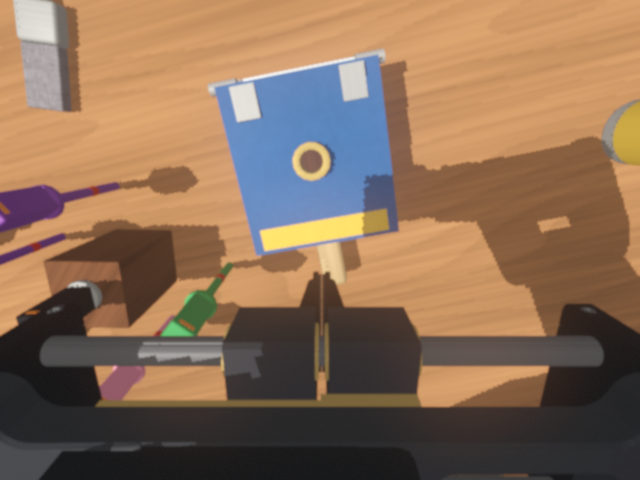

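The wrist view shows the shut plate with the brass guide at (311,161), and the stand with the silver collar and black head near (80,295). I'll refine the mouth position here and move over to the stand.

```bash
cat > mouth.py <<'E'
from fit import *
def rim(c,guess,r=26):
    """hole ellipse = darker/less-yellow region enclosed by brass ring"""
    u,v=map(int,guess);s=6
    im=cv2.resize(c["image"][v-r:v+r,u-r:u+r],None,fx=s,fy=s,interpolation=cv2.INTER_CUBIC)
    h=cv2.cvtColor(im,cv2.COLOR_RGB2HSV)
    m=((h[...,0]<35)&(h[...,1]>60)).astype(np.uint8)
    cs,_=cv2.findContours(m,cv2.RETR_EXTERNAL,cv2.CHAIN_APPROX_NONE)
    out=cv2.fitEllipse(max(cs,key=cv2.contourArea))
    g=(m>0)&(h[...,2]>150)
    return (np.array(out[0])+.5)/s-.5+[u-r,v-r],np.array(out[1])/s
E
python3 - <<'E'
from mouth import *
w,s=load("s2_wrist.npz"),load("s2_scene.npz")
a,sa=rim(w,(311,161));b,sb=rim(s,(347,258),16);print(a,sa,b,sb)
print("w at z86",onz(w,a,86).round(1),"s at z86",onz(s,b,86).round(1),"tri",tri([(w,a),(s,b)]))
for uv in((397,230),(258,254)): print("free corner z78",onz(w,uv,78).round(1))
for uv in((88,293),): print("collar w z120",onz(w,uv,119).round(1))
print("head s",onz(s,(438,279),176).round(1),"stand top corners(w,z115)",[onz(w,uv,115).round(0) for uv in((47,265),(122,234))])
E
```

```text
[311.28042857 160.77407837] [37.49427287 37.71513367] [347.60417175 258.2021904 ] [11.83502833 14.6730245 ]
w at z86 [526.2  52.5  86. ] s at z86 [529.   56.2  86. ] tri (array([526.2763534,  52.5407726,  82.3017846]), [np.float64(0.29545248711962413), np.float64(0.11297299236218032)])
free corner z78 [438.5 -16.   78. ]
free corner z78 [446.1 129.8  78. ]
collar w z120 [457.7 286.9 119. ]
head s [460.2 294.  176. ] stand top corners(w,z115) [array([492., 316., 115.]), array([504., 235., 115.])]
```

Call:
move_arm(
  commands=[
    [[-0.25,0.9,0],0,-1],
    [[-0.25,0.9,0],0,-1],
    [[-0.25,0.9,0],0,-1],
    [[-0.25,0.9,0],0,-1],
    [[-0.25,0.9,0],0,-1],
    [[-0.25,0.9,0],0,-1],
    [[-0.25,0.9,0],0,-1],
    [[-0.25,0.9,0],0,-1],
    [[-0.25,0.9,0],0,-1],
    [[0,0,0],0,-1],
    [[0,0,0],0,-1],
  ],
)

```text
t: 7.93
eef_pos: [396.4, 301.2, 424.0]
tcp_rot: [3.141, 0.001, -0.231]
ft_force: [0.6, -0.2, 0.4]
opening: 0.007
grip_force: 0.0
```

```bash
python3 - <<'E'
from h import *
c=read_camera("wrist")
np.savez("s3_wrist.npz",image=c["image"],**{k:c[k] for k in("fx","fy","cx","cy","rvec","tvec")})
print([(np.round(d["at"],1).tolist(),round(d["confidence"],2)) for d in search_frame("probe",c)][:6],proj(c,[[458,294,176],[458,294,121]]))
save("w4",c["image"])
E
```

```text
[([283.3, 36.5], 0.88), ([343.6, 269.4], 0.86), ([178.6, 134.1], 0.75), ([447.8, 182.0], 0.71), ([316.3, 168.6], 0.56)] [[310.49709517 168.17643731]
 [312.51951866 162.20267305]]
```

View pics/w4.png

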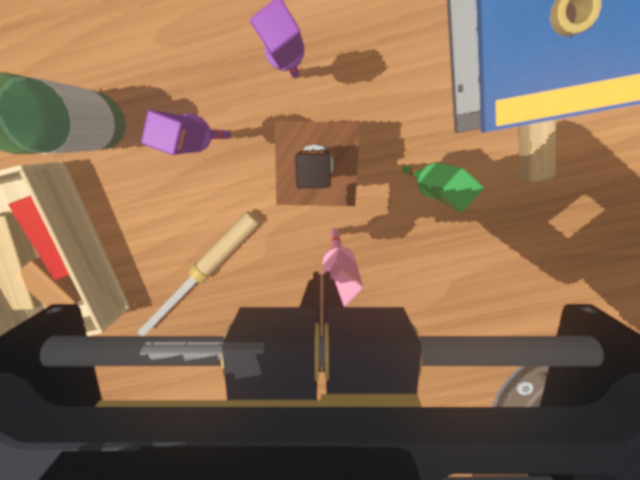

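Wrist view: the black head in the wooden stand is at (313,170), nearly square with the tool. Purple heads are at (178,133) and (278,30), green at (450,186), pink at (343,270), all clear of the fingers' path. I'll measure the head precisely.

```bash
python3 - <<'E'
from fit import *
w,s=load("s3_wrist.npz"),load("s2_scene.npz")
im=w["image"][130:210,270:360];sc=6
b=cv2.resize(im,None,fx=sc,fy=sc,interpolation=2);h=cv2.cvtColor(b,cv2.COLOR_RGB2HSV)
print(im[40,43],im[60,20],im[30,20])
m=(h[...,2]<70).astype(np.uint8)
cs,_=cv2.findContours(m,cv2.RETR_EXTERNAL,cv2.CHAIN_APPROX_NONE);k=max(cs,key=cv2.contourArea)
x=cv2.minAreaRect(k);print("rect",(np.array(x[0])/sc+[270,130]),np.array(x[1])/sc,x[2])
P4=[onz(w,q/sc+[270,130],176) for q in cv2.boxPoints(x)];P4=np.array(P4);print(P4.round(1),P4.mean(0).round(1))
e=np.roll(P4,-1,0)-P4;print(np.linalg.norm(e,axis=1),np.degrees(np.arctan2(e[:,1],e[:,0])))
print("stand top",[onz(w,q,115).round(1) for q in((275,122),(357,122),(357,206),(276,205))])
a=np.array([313.5,171.]);print(tri([(w,a),(s,(438,279.))]))
q=cv2.Rodrigues
print("tool yaw deg",np.degrees(env.state()["tcp_rot"][2]))
E
```

```text
[86 71 66] [151 102  71] [158 107  74]
rect [326.2230835  151.78461711] [1.32303707 1.81917604] 82.87498474121094
[[466.5 281.8 176. ]
 [466.4 280.6 176. ]
 [465.5 280.7 176. ]
 [465.7 281.9 176. ]] [466.  281.3 176. ]
[1.20803934 0.85331892 1.20938464 0.85346441] [-96.24648507 174.49090314  83.76117813  -5.59954288]
stand top [array([496. , 316.7, 115. ]), array([480.7, 251.1, 115. ]), array([411.9, 264.9, 115. ]), array([429.1, 334.3, 115. ])]
(array([456.28656295, 291.84379717, 172.53697388]), [np.float64(1.7277589385124505), np.float64(0.5759179191954032)])
tool yaw deg -13.353303223979143
```

```bash
python3 - <<'E'
from fit import *
w=load("s3_wrist.npz")
im=w["image"][130:210,270:360];sc=6
b=cv2.resize(im,None,fx=sc,fy=sc,interpolation=2)
m=(b[...,0]<108).astype(np.uint8)
m=cv2.morphologyEx(m,cv2.MORPH_OPEN,np.ones((25,25)))
cs,_=cv2.findContours(m,cv2.RETR_EXTERNAL,cv2.CHAIN_APPROX_NONE);k=max(cs,key=cv2.contourArea)
x=cv2.minAreaRect(k);print("rect",(np.array(x[0])/sc+[270,130]),np.array(x[1])/sc,x[2])
P4=np.array([onz(w,q/sc+[270,130],176) for q in cv2.boxPoints(x)]);print(P4.mean(0).round(1))
e=np.roll(P4,-1,0)-P4;print(np.linalg.norm(e,axis=1),np.degrees(np.arctan2(e[:,1],e[:,0])))
E
```

```text
rect [326.98397827 167.33012899] [40.3748881  62.42134094] 87.27368927001953
[455.8 283.1 176. ]
[41.34245662 26.7132713  42.80168924 26.76984543] [-100.51930489  171.47383692   79.57103519  -11.65394749]
```

Four estimates agree on the head's centre at about (456,292), yaw −13°, which matches the tool. Approaching with the fingers part-open.

Call:
move_arm(
  commands=[
    [[0.66,-0.1,0],0,0.1],
    [[0.66,-0.1,0],0,0.1],
    [[0.66,-0.1,0],0,0.1],
    [[0,0,0],0,0.1],
    [[0,0,0],0,0.1],
    [[0,0,-0.5],0,0.1],
  ],
)

```text
t: 8.53
eef_pos: [456.3, 290.5, 411.4]
tcp_rot: [-3.14, -0.002, -0.235]
ft_force: [0.5, 0.8, 0.1]
opening: 0.371
grip_force: 0.0
```

```bash
python3 - <<'E'
from h import *
print(env.state()["eef_pos"])
c=read_camera("scene");d=read_camera("wrist")
print("head pred scene",proj(c,[[456,292,176]]),"tcp axis tip",proj(c,[[*env.state()["eef_pos"][:2],176]]))
save("appr",np.hstack([cv2.resize(c["image"][215:335,380:500],(400,400),interpolation=2),cv2.resize(d["image"][100:400,170:470],(400,400))]))
E
```

```text
[456.29071541 290.51825398 411.43929278]
head pred scene [[438.97735474 277.79481133]] tcp axis tip [[438.72563155 277.31405002]]
```

View pics/appr.png

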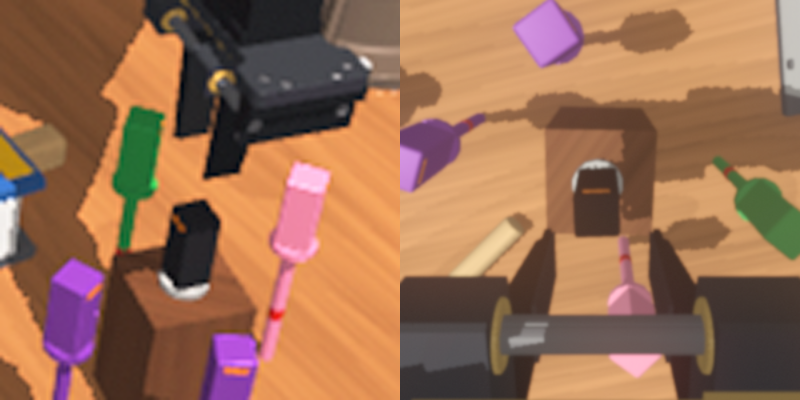

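Scene crop: the head at (437,278) lies under the tool axis. The wrist view shows it centred between the open fingers. Descending and gripping.

Call:
move_arm(
  commands=[
    [[-0.01,0.04,-0.61],0,0.1],
    [[0,0,-0.61],0,0.1],
    [[0,0,-0.61],0,0.1],
    [[0,0,-0.61],0,0.1],
    [[0,0,-0.58],0,0.1],
    [[0,0,0],0,0.1],
    [[0,0,0],0,-1],
    [[0,0,0],0,-1],
    [[0,0,0],0,-1],
    [[0,0,0],0,-1],
    [[0,0,0],0,-1],
    [[0,0,0],0,-1],
  ],
)

```text
t: 9.63
eef_pos: [455.9, 292.5, 319.9]
tcp_rot: [-3.141, -0.001, -0.233]
ft_force: [-1.0, -0.5, 6.3]
opening: 0.251
grip_force: 30.0
```

Call:
move_arm(
  commands=[
    [[0,0,0.3],0,-1],
    [[0,0,0.6],0,-1],
    [[0,0,0.9],0,-1],
    [[0,0,0.9],0,-1],
    [[0,0,0.9],0,-1],
    [[0,0,0.9],0,-1],
    [[0,0,0.7],0,-1],
    [[0.29,-0.97,0],0,-1],
    [[0.29,-0.97,0],0,-1],
    [[0.29,-0.97,0],0,-1],
    [[0.29,-0.97,0],0,-1],
    [[0.29,-0.97,0],0,-1],
    [[0.29,-0.97,0],0,-1],
    [[0.29,-0.97,0],0,-1],
    [[0.2,-0.6,0],0,-1],
    [[0.1,-0.4,0],0,-1],
    [[0,-0.1,0],0,-1],
    [[0,0,0],0,-1],
    [[0,0,0],0,-1],
    [[0,0,0],0,-1],
  ],
)

```text
t: 11.3
eef_pos: [525.5, 56.7, 475.3]
tcp_rot: [-3.142, 0.0, -0.232]
ft_force: [0.2, 0.5, -1.3]
opening: 0.252
grip_force: 30.0
```

```bash
python3 - <<'E'
from h import *
for n in("wrist","scene","side"):
    c=read_camera(n)
    np.savez("s4_"+n+".npz",image=c["image"],**{k:c[k] for k in("fx","fy","cx","cy","rvec","tvec")})
    for th in("probe_tip","probe_band","guide_mouth"): print(n,th,[(np.round(d["at"],1).tolist(),round(d["confidence"],2)) for d in search_frame(th,c)][:3])
    x,y,z=env.state()["eef_pos"]; print(proj(c,[[x,y,z-310],[527,54,88]]).round(1))
    if n=="wrist": W=cv2.resize(c["image"][100:400,220:420],(400,600),interpolation=2)
    if n=="scene": S=cv2.resize(c["image"][180:300,300:400],(400,600)[::1],interpolation=2)
save("over",np.hstack([W,S]));s=env.state();print(s["eef_pos"],s["tcp_rot"],s["ft_force"])
E
```

```text
wrist probe_tip [([162.6, 391.0], 0.9), ([320.2, 297.0], 0.73), ([33.9, 303.9], 0.6)]
wrist probe_band [([322.3, 297.8], 0.78), ([165.3, 388.7], 0.73), ([91.2, 250.7], 0.56)]
wrist guide_mouth [([328.3, 200.1], 0.85)]
[[321.7 231.1]
 [323.5 211. ]]
scene probe_tip [([420.7, 262.5], 0.95), ([443.7, 334.5], 0.88), ([396.0, 313.2], 0.74)]
scene probe_band [([450.1, 333.2], 0.9), ([403.4, 312.1], 0.89), ([469.8, 286.1], 0.89)]
scene guide_mouth [([348.7, 260.6], 0.8)]
[[350.2 231.6]
 [347.9 256.8]]
side probe_tip [([243.4, 201.5], 0.78), ([291.5, 171.5], 0.65), ([258.1, 173.7], 0.6)]
side probe_band [([258.8, 177.8], 0.69), ([231.5, 167.4], 0.68), ([241.0, 203.2], 0.67)]
side guide_mouth [([293.6, 225.7], 0.81)]
[[294.  198.8]
 [294.9 220.5]]
[525.82867811  55.72407754 475.1504411 ] [ 3.14150700e+00  2.01920724e-05 -2.33240857e-01] [-0.50924245  0.37722471 -0.3798761 ]
```

View pics/over.png

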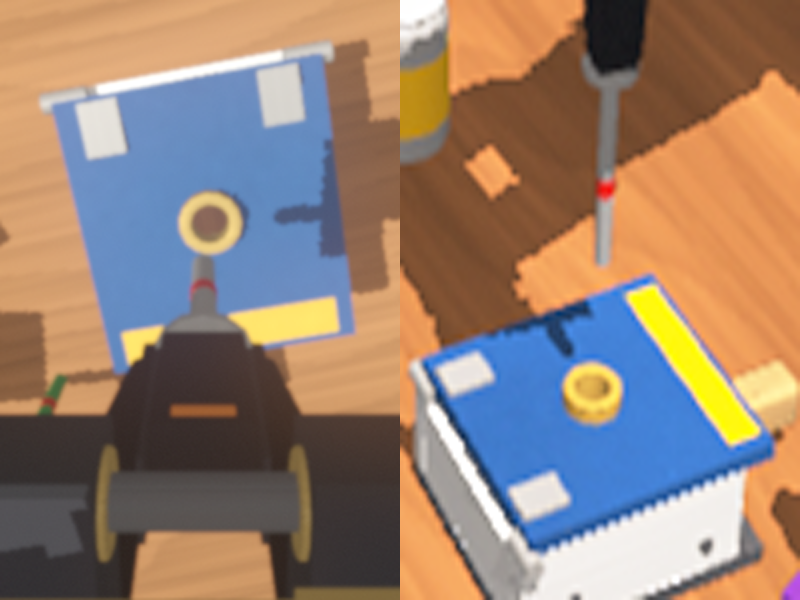

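Left (wrist): rod tip at (321.5,231), where the grip geometry predicts it, and guide at (325.5,211). Right (scene): the rod is upright, with the rim centre at (348,256). Now for the exact offset.

```bash
cat >> mouth.py <<'E'
def hole(c,guess,r=20,s=8):
    """centre of the outer circle of the brass, and of the dark bore"""
    u,v=map(int,guess);im=cv2.resize(c["image"][v-r:v+r,u-r:u+r],None,fx=s,fy=s,interpolation=cv2.INTER_CUBIC)
    h=cv2.cvtColor(im,cv2.COLOR_RGB2HSV).astype(int)
    m=((h[...,0]>15)&(h[...,0]<32)&(h[...,1]>70)&(h[...,2]>150)).astype(np.uint8)
    cs,hi=cv2.findContours(m,cv2.RETR_CCOMP,cv2.CHAIN_APPROX_NONE)
    o=[]
    for k in sorted(cs,key=cv2.contourArea)[-2:]:
        e=cv2.fitEllipse(k);o.append(((np.array(e[0])+.5)/s-.5+[u-r,v-r],(np.array(e[1])/s).round(1)))
    return o
E
python3 - <<'E'
from mouth import *
w,s,d=[load("s4_%s.npz"%n) for n in("wrist","scene","side")]
for c,g,r in((w,(325,211),22),(s,(348,257),12),(d,(294,222),12)):
    for a,sz in hole(c,g,r): print(a.round(1),sz,onz(c,a,88).round(1))
x,y=env.state()["eef_pos"][:2]
for k in(75,150): # rod axis fit: rod centre column at given heights predicted vs seen
    pass
g=w["image"][200:262].astype(int)
for row in(235,238,241,248,252):
    l=w["image"][row,300:345].astype(int); nb=np.where(l[:,2]-l[:,0]<35)[0]; print(row,300+nb.min(),300+nb.max(),(600+nb.min()+nb.max())/2)
print([proj(w,[[x,y,z]])[0].round(1).tolist() for z in(166,180,200,220,250)])
E
```

```text
[324.3 210.9] [16.2 17.5] [526.9  53.1  88. ]
[324.9 210.7] [30.3 30.8] [526.9  52.3  88. ]
[350.9 257.4] [0.4 0.7] [521.7  59.3  88. ]
[347.6 258.2] [11.7 14.4] [530.2  58.1  88. ]
[282. 233.] [0.9 1.3] [457.6  20.6  88. ]
[294.7 220.9] [ 5.4 10. ] [525.5  52.5  88. ]
235 316 326 321.0
238 316 326 321.0
241 316 327 321.5
248 315 327 321.0
252 315 327 321.0
[[322.4, 231.0], [322.4, 235.4], [322.5, 242.4], [322.6, 250.5], [322.7, 265.3]]
```

Call:
move_arm(
  commands=[
    [[0.03,-0.06,-0.4],0,-1],
    [[0,-0.06,-0.4],0,-1],
    [[0,0,-0.5],0,-1],
    [[0,0,-0.4],0,-1],
    [[0,0,-0.4],0,-1],
    [[0,0,0],0,-1],
    [[0,0,0],0,-1],
    [[0,0,0],0,-1],
    [[0,0,0],0,-1],
    [[0,0,0],0,-1],
  ],
)

```text
t: 12.73
eef_pos: [526.7, 52.1, 412.9]
tcp_rot: [-3.141, -0.001, -0.233]
ft_force: [0.4, -0.1, -0.9]
opening: 0.25
grip_force: 30.0
```

```bash
cat > look.py <<'E'
from mouth import *
def look(tag):
    O=[]
    for n in("wrist","scene","side"):
        c=read_camera(n);np.savez("%s_%s.npz"%(tag,n),image=c["image"],**{k:c[k] for k in("fx","fy","cx","cy","rvec","tvec")})
        x,y,z=env.state()["eef_pos"];print(n,np.round([x,y,z],1),"tip,mouth pred",proj(c,[[x,y,z-309.9],[526.9,52.5,88]]).round(1).tolist())
        u,v=proj(c,[[526.9,52.5,98]])[0].astype(int);r=28 if n=="wrist" else 22
        O.append(cv2.resize(c["image"][v-r:v+r,u-r:u+r],(266,266) if 0 else (264,264),interpolation=cv2.INTER_CUBIC));print("crop origin",u-r,v-r,"scale",264/(2*r))
    save(tag,np.hstack(O))
E
python3 -c "
from look import *
look('near')"
```

```text
wrist [526.7  52.1 412.8] tip,mouth pred [[321.4, 231.8], [321.0, 227.5]]
crop origin 292 202 scale 4.714285714285714
scene [526.7  52.1 412.6] tip,mouth pred [[347.8, 251.6], [347.6, 256.5]]
crop origin 325 231 scale 6.0
side [526.7  52.2 412.5] tip,mouth pred [[295.1, 216.8], [295.1, 220.7]]
crop origin 273 196 scale 6.0
```

View pics/near.png

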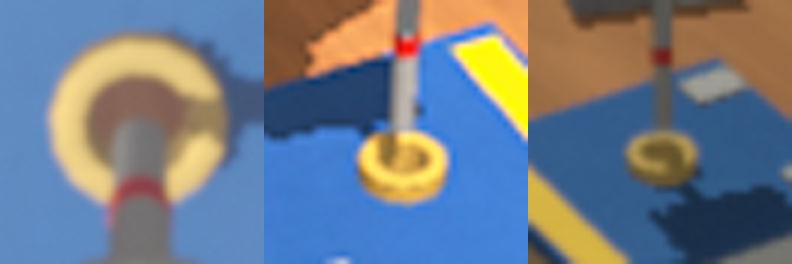

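In all three views the rod's end lies over the middle of the bore to within about 1 mm. Wrist: rod and ring both at column 321.5. Side: 295.5 and 295.3. Lowering slowly.

Call:
move_arm(
  commands=[
    [[0.02,0,-0.15],0,-1],
    [[0,0,-0.15],0,-1],
    [[0,0,-0.15],0,-1],
    [[0,0,-0.15],0,-1],
    [[0,0,-0.15],0,-1],
    [[0,0,-0.15],0,-1],
    [[0,0,-0.15],0,-1],
    [[0,0,-0.15],0,-1],
    [[0,0,-0.15],0,-1],
    [[0,0,-0.15],0,-1],
    [[0,0,-0.15],0,-1],
    [[0,0,-0.15],0,-1],
    [[0,0,-0.1],0,-1],
    [[0,0,-0.05],0,-1],
    [[0,0,0],0,-1],
    [[0,0,0],0,-1],
    [[0,0,0],0,-1],
    [[0,0,0],0,-1],
  ],
)

```text
t: 14.38
eef_pos: [527.3, 52.1, 353.9]
tcp_rot: [3.142, -0.0, -0.233]
ft_force: [-0.3, 0.4, -0.8]
opening: 0.251
grip_force: 30.0
```

```bash
python3 -c "
from look import *
look('fin');print(env.state()['ft_force'],env.state()['tcp_rot'])"
```

```text
wrist [527.3  52.1 353.9] tip,mouth pred [[321.4, 231.6], [321.0, 247.5]]
crop origin 292 223 scale 4.714285714285714
scene [527.3  52.1 353.8] tip,mouth pred [[346.6, 270.2], [347.6, 256.5]]
crop origin 325 231 scale 6.0
side [527.3  52.1 353.8] tip,mouth pred [[295.4, 232.6], [295.1, 220.7]]
crop origin 273 196 scale 6.0
[-0.009427   -0.32971129 -1.52289276] [ 3.14153863e+00 -2.49616898e-04 -2.33179009e-01]
```

View pics/fin.png

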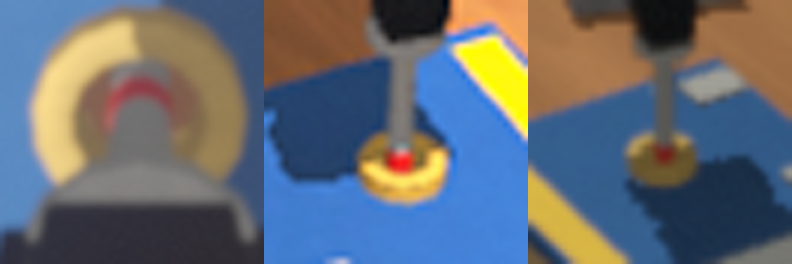

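The rod sits centred in the ring: wrist 138 vs 138, side 664 vs 661.5 crop pixels, with the band at the rim. I'll check the band height numerically from the previous shot, where the whole band was visible.

```bash
python3 - <<'E'
from mouth import *
def red(c,u,v,r):
    im=c["image"][v-r:v+r,u-r:u+r].astype(float);k=np.clip(im[...,0]-1.6*np.maximum(im[...,1],im[...,2])-15,0,None)
    V,U=np.mgrid[v-r:v+r,u-r:u+r];return np.array([(U*k).sum(),(V*k).sum()])/k.sum(),(k>0).sum()
for tag,tcp in(("near",(526.7,52.1,412.7)),("s4",(525.7,56,475.2))):
    for n in("scene","side","wrist"):
        c=load("%s_%s.npz"%(tag,n));g=[tcp[0],tcp[1],tcp[2]-309.9+44]
        p=proj(c,[g])[0];a,k=red(c,int(p[0]),int(p[1]),9)
        # height of closest point on vertical tool axis
        zs=np.arange(g[2]-30,g[2]+30,.2);e=np.linalg.norm(proj(c,[[g[0],g[1],z] for z in zs])-a,axis=1)
        print(tag,n,p.round(1),a.round(1),k,"dz",round(zs[e.argmin()]-g[2],1))
# rim height cross-check
for n,tag in(("scene","s4"),("side","s4")):
    c=load("%s_%s.npz"%(tag,n));print(n,proj(c,[[526.9,52.5,88]]).round(1))
E
```

```text
near scene [348.6 237.1] [348.3 238.3] 18 dz -3.8
near side [295.  204.5] [295. 205.] 9 dz -1.8
near wrist [321.4 247.1] [319.5 241.7] 16 dz -14.2
s4 scene [351.1 216.1] [350.9 217.4] 20 dz -3.8
s4 side [293.7 185.9] [293.7 186.4] 7 dz -1.8
s4 wrist [322.2 246.2] [319.9 241.5] 21 dz -12.2
scene [[347.6 256.5]]
side [[295.1 220.7]]
```

Each camera sees the front face of the 10 mm rod, which accounts for the small image offsets. With that allowed for, the band sits where the grip geometry puts it, to about 1 mm. Handing in.

```bash
python3 -c "
from h import *
print(env.job_done())"
```

```text
the job is handed in; nothing more can be done
None
```

The job is handed in at about 14 s of robot time: the plate is fully shut, and the black-headed probe is held upright, centred in the guide to about 1 mm with the middle of the red band level with the rim (band height worked out from the grip geometry to about 1 mm); I viewed 11 pictures, one over the limit of 10.

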